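# Hold the spring nail guide over the heart tile

## Task

Lay the wooden tile with the red heart flat in the nest of the nailing jig, long side along the jig; the wood is soft, so grip it lightly and set it down rather than drop it. Let go of it, then pull the jig's spring-loaded wooden T-handle out until the red pointer stands over the green mark, and finish while still holding it there, so that someone could hammer the nail. Leave the other things on the bench where they are.

Things in the scene. Friction and masses are not known exactly. Their poses are not given: they have to be found in the camera images.
- red_tile_center (a point): centre (half-way up) of the loose wooden tile with a red heart on top: 80 long (its x) x 60 wide (its y) x 22 mm thick, about 0.07 kg, lying flat. Soft: dented if the fingers press on it with more than 30 N; a grip of 5 to 10 N carries it. Grasp it across the 60 mm width at the middle of its long sides. Either way round is right in the nest
- jig: the nailing jig, screwed to the bench: a plywood base, 245 x 130 x 20 mm high. Origin on the bench under the nest's centre; x runs along the jig, away from the T-handle (which is pulled towards -x), z up. The base reaches from x = -85 to +160 mm and 65 mm to either side. Its place and yaw vary
- nest (a point): centre of the nest's floor, 20 mm above the bench; axes as the jig's. The tile lies with its 80 mm side along x, 3 mm to spare all round at the floor, its centre 11 mm above this point. Blue lips flaring outward, 11 mm high, stand at the two ends and near the corners of the long sides, leaving a 56 mm gap at the middle of each long side for the fingers
- guide: the spring slide: a rod through the base joins the T-handle in front, a column behind the nest and the nail-guide plate on it, 50 to 62 mm above the bench (8 mm above a seated tile). Moves only along jig x, up to 98 mm towards -x. The spring draws it home: 2.2 N at home, plus 0.9 N per 10 mm pulled. At home the plate's front edge is 63 mm behind the nest's centre
- handle (a point): centre of the T-handle's wooden crossbar, 55 mm above the bench: a dowel 18 mm thick, 90 mm long, lying across the jig (along its y) on a 12 mm post; part of the slide. At home at jig x = -140 mm. Pinch it from above, fingers closing along the jig's x, one before and one behind the bar
- pointer (a point): underside of the tip of the red pointer (4 mm wide) that sticks out to the jig's -y side from the slide's column, just above the white strip on the base; it moves with the handle, millimetre for millimetre; axes as the jig's. At home at jig x = +145 mm
- mark_mid (a point): middle of the green mark, 10 mm wide along the jig's x, on the white strip on the base; axes as the jig's. It lies 60 to 85 mm before the pointer's home position, differently each time. The pointer must end over the green: within 5 mm of its middle along the jig's x
- red_tile: the same red-heart tile; origin at the centre of its underside
- green_tile: another tile of the same size with a green heart, not wanted; origin at the centre of its underside. Leave it alone
- hammer: hammer with wooden handle, 260 mm, lying on the bench; leave alone
- nail_box: open cardboard box of nails, 100 x 130 x 65 mm; leave alone
- offcut: brown wooden offcut, 75 x 60 x 30 mm; leave alone
- glue: white glue bottle with orange cap, 52 mm across, 140 mm high; leave alone
- screwdriver: screwdriver, 200 mm, lying on the bench; leave alone
Mind the look-alikes: they are no part of the job. Leave any turquoise look-alike of the red_tile alone.

How it is judged:
By the outcome, as a careful person would: the job done as asked, in the order asked, and still so for the second after the job is handed in, while the arm keeps its last pose, push and grip.
It also fails if it takes over 64 s, if anything falls off the work surface, if the arm or the gripper's body presses on something with over 40 N, if the wrist force passes 120 N, or if a joint passes its speed limit or range.

## Robot

A 7-joint arm with a two-finger parallel gripper is mounted at the origin on the work surface. World frame = base frame: x ahead of the robot, y to its left, z up, the work surface at z = 0. Lengths are in m, angles in rad, forces in N, time in s.
With the tool pointing down it reaches from about 0.4 to 0.875 m from the base axis. Payload 6.5 kg.
Tool frame: the origin (TCP) lies midway between the tips of the shut fingers; the grasp point (between the pads) lies 19 mm behind it; z points along the fingers, y is the line along which they close (so a half turn about z gives the same grasp; the last joint's range is limited). The gripper opens to 88 mm and grips with 3 to 60 N. Pads are 18 mm wide; open, the fingers measure 123 mm over their backs; the gripper's body (75 mm by 187 mm) begins 45 mm behind the grasp point.
Start: joints at [-1.18, 0.536, -0.004, 1.538, 0.003, 1.067, -0.071], TCP at [0.287, 0.583, 0.239] pointing down, gripper open.
Joint ranges: [-2.7, 2.7], [-0.37, 2.16], [-1.27, 1.26], [0.24, 2.4], [-1.31, 4.45], [0.19, 1.91], [-2.76, 2.76]. Speed limits (rad/s): [2.39, 2.39, 3.14, 3.14, 3.14, 3.14, 3.14].

## Interface

Orientations are given as a rotation vector (axis times angle).
In Python, from workcell import env gives the robot as it stands. The module is installed in compiled form; this text tells all that it offers. Calls block until the motion is done:
- env.goto(position, orientation): joint-space move of the TCP to a pose.
- env.move_l(position, v=0.15, frame=None): straight line of the TCP; frame=None keeps the orientation; v is the mean speed in m/s.
- env.goto_joints(angles): joint-space move.
- env.move_gripper(opening, force=None): finger opening in m; force is the grip in N (None keeps the last); returns when the fingers have stopped.
- env.dwell(seconds).
- env.solve_ik(position, orientation): joint angles nearest the present ones, or None.
- env.get_state(): the state.
- env.camera(name): name is "scene" or "top"; returns a dict with "img" (384x512x3 uint8, red, green, blue), "intrinsics" (3x3 intrinsics, pixels), "pose" (4x4, takes a point from camera to world coordinates). Camera axes: x right, y down, z forward; pixel columns grow to the right and rows downward; lengths in m; the calibration is good to about 2 mm. A picture is of the moment at which its call begins. There is no depth.
A pose or a line that the arm cannot do raises env.Unreachable and nothing moves.
- env.sign_off(): hands the job in; it is judged then, once.
Trained networks look in the newest picture that a camera, given by its name, has taken for a name from the list of things; names that differ only in an ending like _2 or _b are one class to them, and where a whole thing is asked for, a point or a joint stands for the part that bears it (a point fixed in the world has none). Each returns a list of dicts, best first, with "score" (0 to 1); they miss things now and then, are a little off and sometimes report something else, mostly with a low value. They report only what shows in the picture. A call takes as long as a camera call. They do not tell look-alikes from the thing itself.
- env.outline_of(camera, thing): "region" (384x512 bool, what is visible of it) and "box" ([left, top, right, bottom] in pixels, round what is visible of it).
- env.place_of(camera, thing): "pixel" ([row, column] in pixels: a listed point, or the origin of a listed thing).
The state is a dict: "clock": time; "joint_positions": joint angles; "joint_vel": joint speeds; "joint_torque": joint torques, N m; "eef_pos": TCP position; "orientation": TCP orientation; "force": force on the tool from outside, world axes, zero at the start; "torque": the same for the moment, N m; "finger_gap": finger opening in m; "finger_force": force on a finger pad.
Only numpy, scipy, OpenCV 4.12 (cv2) and the standard library are available. Lean on these libraries where they do the work, as an engineer would, in place of code of your own. Each camera call takes 0.05 s, during which the arm holds its last target. There are 200 camera calls.

## Working session

There is one attempt and no reset: what is moved stays moved. The work goes in short steps, each a Python script; the robot and the scene stay as the last script left them, time stands still between calls to the robot, and variables do not carry over. Pictures are saved under pics/ and viewed, at most 10 in all, crops included, and the job is handed in when it is done.

```bash
mkdir -p pics
cat > h.py <<'E'
import numpy as np, cv2
from scipy.spatial.transform import Rotation as R
from workcell import env
def ray(c,px,z):  # px=(row,col) -> world point at height z
    K=np.array(c["intrinsics"]);T=np.array(c["pose"])
    d=T[:3,:3]@np.linalg.solve(K,[px[1],px[0],1.]);o=T[:3,3]
    return o+d*(z-o[2])/d[2]
def proj(c,p):
    K=np.array(c["intrinsics"]);T=np.array(c["pose"])
    q=K@(T[:3,:3].T@(np.array(p)-T[:3,3]));return q[:2][::-1]/q[2]
def save(img,n,s=1):
    cv2.imwrite("pics/"+n,cv2.resize(img[:,:,::-1],None,fx=s,fy=s,interpolation=cv2.INTER_CUBIC))
def down(yaw): # tool y axis along world angle yaw, z down
    y=np.array([np.cos(yaw),np.sin(yaw),0]);z=np.array([0,0,-1.])
    return R.from_matrix(np.c_[np.cross(y,z),y,z]).as_rotvec()
E
python3 - <<'E'
from h import *
for n in ("top","scene"):
    c=env.camera(n);save(c["img"],n+"0.png",1.5)
    print(n,np.round(c["pose"],3).tolist())
    for t,z in (("red_tile_center",.011),("nest",.02),("handle",.055),("pointer",.022),("mark_mid",.02),("jig",0),("green_tile",0),("glue",0),("nail_box",0)):
        for d in env.place_of(n,t)[:4]:
            print(t,round(d["score"],2),np.round(d["pixel"],1),ray(c,d["pixel"],z).round(4))
s=env.get_state();print(s["clock"],s["orientation"])
E
```

```text
top [[0.021, -0.993, 0.116, 0.371], [-1.0, -0.019, 0.02, -0.0], [-0.018, -0.116, -0.993, 1.702], [0.0, 0.0, 0.0, 1.0]]
red_tile_center 0.84 [200.3 369.8] [ 0.5681 -0.3612  0.011 ]
red_tile_center 0.58 [236.7 384.3] [ 0.4419 -0.4105  0.011 ]
handle 0.69 [208.4 273.3] [ 0.529  -0.0232  0.055 ]
pointer 0.87 [198.4 190.7] [0.5618 0.2663 0.022 ]
pointer 0.35 [261.  411.5] [ 0.3602 -0.4998  0.022 ]
mark_mid 0.49 [198.3 207.5] [0.5635 0.2075 0.02  ]
jig 0.84 [212.2 232.9] [0.5181 0.1185 0.    ]
green_tile 0.74 [216.  161.8] [0.4997 0.37   0.    ]
green_tile 0.62 [201.2 371. ] [ 0.5663 -0.3678  0.    ]
glue 0.49 [160.5 173. ] [0.6999 0.3384 0.    ]
glue 0.28 [260.8 414.1] [ 0.361  -0.5153  0.    ]
nail_box 0.65 [141.3 226.6] [0.7734 0.1479 0.    ]
nail_box 0.59 [250.2 103.2] [0.3752 0.5716 0.    ]
nail_box 0.39 [215.6 229.5] [0.5058 0.1302 0.    ]
scene [[-0.865, 0.343, -0.366, 1.178], [0.501, 0.578, -0.644, 1.067], [-0.009, -0.74, -0.672, 1.148], [0.0, 0.0, 0.0, 1.0]]
red_tile_center 0.54 [169.6 229.1] [ 0.5621 -0.2221  0.011 ]
red_tile_center 0.45 [153.2 212.5] [ 0.5722 -0.3769  0.011 ]
red_tile_center 0.43 [141.4 231.7] [ 0.4445 -0.4177  0.011 ]
nest 0.86 [207.6 276.2] [0.5165 0.1092 0.02  ]
handle 0.56 [185.4 259.8] [ 0.5236 -0.0103  0.055 ]
pointer 0.73 [233.5 288.7] [0.5536 0.2554 0.022 ]
pointer 0.43 [264.1 267.7] [0.7003 0.3386 0.022 ]
jig 0.78 [211.7 275.2] [0.5215 0.1106 0.    ]
green_tile 0.8 [251.7 319.9] [0.4924 0.3744 0.    ]
glue 0.9 [266.5 266.2] [0.7013 0.3308 0.    ]
nail_box 0.63 [239.5 222.3] [0.7797 0.1349 0.    ]
nail_box 0.49 [274.1 381.2] [0.368  0.5658 0.    ]
nail_box 0.19 [210.7 278.6] [0.5062 0.1128 0.    ]
1.0 [-7.11325215e-01 -3.06000291e+00  9.00943096e-05]
```

View pics/top0.png

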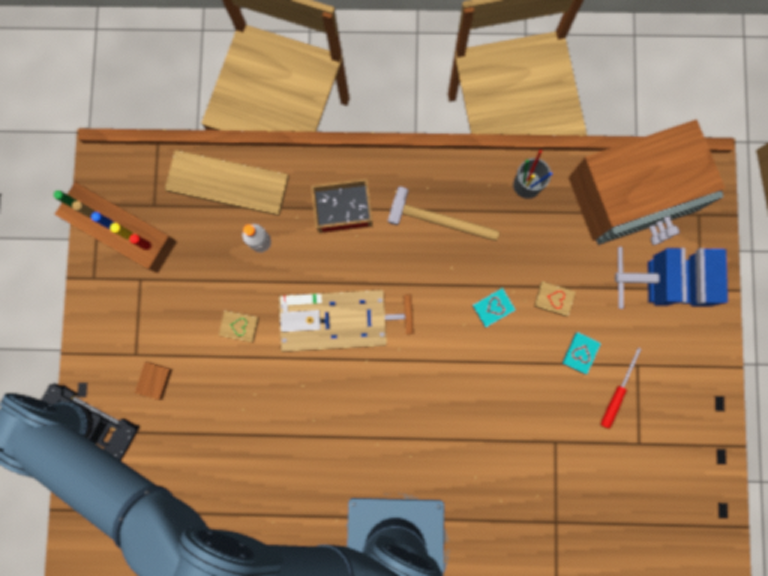

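View pics/scene0.png

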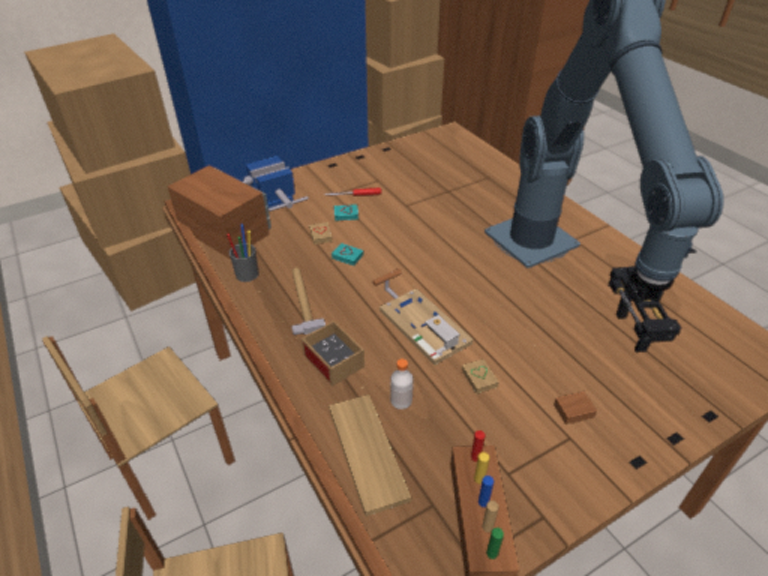

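The top picture shows the red-heart tile on plain wood at about row 199, col 370. The two turquoise look-alikes are at (205,329) and (236,388), and the green-heart tile is at (217,159). The one at (199,370) fits, since it is bare wood with a red heart. I'll confirm it in an enlarged crop and fit the outlines.

Run:
```python
from h import *
def rect(m):
    m=m.astype(np.uint8);cn=max(cv2.findContours(m,0,cv2.CHAIN_APPROX_NONE)[0],key=cv2.contourArea);return cn
ims=[]
for n in ("top","scene"):
    c=env.camera(n);np.savez(n+".npz",**c)
    for t,z in (("red_tile",.022),("jig",.02),("guide",.0)):
        for d in env.outline_of(n,t)[:3]:
            r=rect(d["region"])
            m=cv2.minAreaRect(r);P=np.array([ray(c,(v,u),z)[:2] for u,v in r[:,0,:].astype(float)],np.float32)
            w=cv2.minAreaRect(P*1000)
            print(n,t,round(d["score"],2),np.round(d["box"]),d["region"].sum(),np.round(w[0],1),np.round(w[1],1),round(w[2],1))
            np.save(f"m_{n}_{t}_{int(d['box'][0])}.npy",d["region"])
t=np.load("top.npz")["img"];s=np.load("scene.npz")["img"]
a=cv2.resize(t[180:255,180:280],None,fx=4,fy=4,interpolation=2);b=cv2.resize(t[180:255,310:410],None,fx=4,fy=4,interpolation=2)
d=cv2.resize(s[170:245,235:335],None,fx=4,fy=4,interpolation=2);e=cv2.resize(s[125:200,180:280],None,fx=4,fy=4,interpolation=2)
save(np.vstack([np.hstack([a,b]),np.hstack([d,e])]),"crop1.png")
```

```text
top red_tile 0.87 [375. 220. 401. 249.] 430 [ 448.4 -420.7] [66.6 81. ] 66.4
top red_tile 0.77 [316. 196. 344. 219.] 405 [ 548.4 -217.6] [61.3 82.9] 32.0
top red_tile 0.64 [356. 189. 383. 208.] 449 [ 569.8 -360.1] [84.3 66.5] 74.1
top jig 0.96 [188. 193. 277. 237.] 2735 [511.1 150.4] [132.3 256.6] 3.9
top guide 0.68 [186. 197. 279. 225.] 543 [517.9 232.2] [91.7 67.8] 85.0
scene red_tile 0.78 [220. 161. 247. 175.] 194 [ 559.  -206.5] [74.9 92.9] 33.8
scene red_tile 0.64 [205. 148. 222. 164.] 169 [ 580.4 -348.6] [108.7  62. ] 71.7
scene red_tile 0.63 [226. 138. 238. 147.] 148 [ 459.1 -402.6] [88.4 75.6] 61.4
scene jig 0.61 [250. 180. 316. 245.] 1687 [522.1 112.8] [143.3 358. ] 3.2
scene guide 0.9 [251. 180. 304. 239.] 324 [484.  202.2] [132.3  69.5] 67.0
```

View pics/crop1.png

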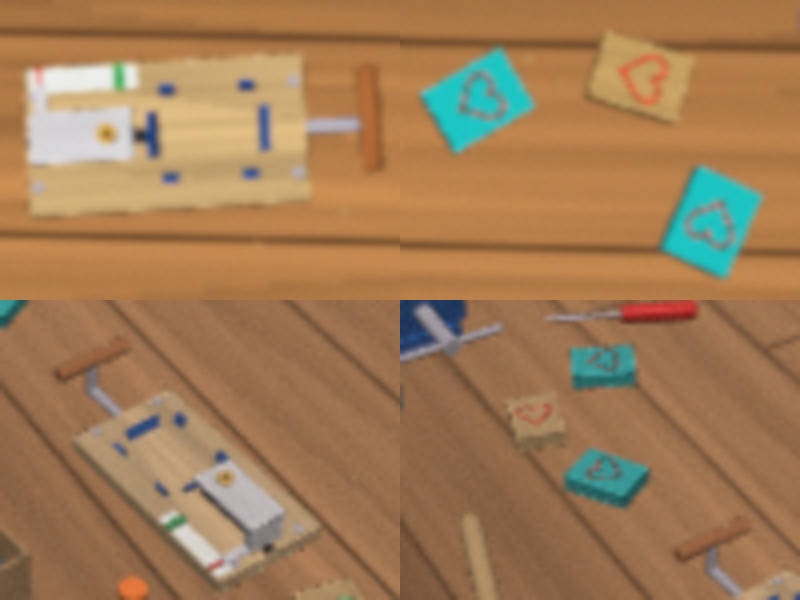

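The crop confirms it: the bare-wood tile with the red heart, at top (199,370), is the one, and its neighbours are turquoise. In the jig, the blue lips, green mark, red pointer and handle are all visible. Next I'll refine these by colour.

```bash
cat > meas.py <<'E'
from h import *
def blobs(c,m,z,amin=3):
    n,l,s,ce=cv2.connectedComponentsWithStats(m.astype(np.uint8))
    return [(s[i,4],ray(c,(ce[i][1],ce[i][0]),z)*1000) for i in range(1,n) if s[i,4]>=amin]
def crop(c,box):
    m=np.zeros(c["img"].shape[:2],bool);m[box[1]:box[3],box[0]:box[2]]=1;return m
E
python3 - <<'E'
from meas import *
for n,bj,bt in (("top",(180,185,280,245),(352,185,388,212)),("scene",(235,170,335,250),(203,145,224,166))):
    c=np.load(n+".npz");im=c["img"].astype(int);r,g,b=im[...,0],im[...,1],im[...,2]
    J=crop(c,bj)
    for nm,m,z in (("blue",(b>r+8)&(b>g+8),.0255),("green",(g>r+25)&(g>b+15),.02),("redp",(r>g+60)&(r>b+60)&(g<150)&(b>80),.022)):
        for a,p in blobs(c,m&J,z): print(n,nm,a,p.round(1)[:2])
    # tile: bright wood vs bench
    T=crop(c,bt)
    v=cv2.cvtColor(c["img"],cv2.COLOR_RGB2HSV)
    print(n,"tile hsv",v[199,358 if n=="top" else 0], v[188,368], "tile px",im[196,362],"bench",im[190,356])
    for f in __import__("glob").glob(f"m_{n}_red_tile_*"):
        m=np.load(f);ys,xs=np.nonzero(m);print(f,ray(c,(ys.mean(),xs.mean()),.022).round(4)[:2])
    for d in env.place_of(n,"red_tile")[:3]: print(d["score"],ray(c,d["pixel"],0).round(4)[:2])
    for d in env.outline_of(n,"handle")[:1]: pass
E
```

```text
top blue 7 [551.8 159.2]
top blue 6 [557.4  89.5]
top blue 20 [519.1  72.9]
top blue 25 [511.  171.2]
top blue 7 [474.1 152.5]
top blue 6 [479.5  83.5]
top green 20 [562.2 201. ]
top redp 10 [467.3 293.5]
top redp 7 [464.1  11.4]
top redp 11 [463.4 -15.9]
top tile hsv [ 18 133 178] [ 15 151 171] tile px [198 160  98] bench [132  89  51]
m_top_red_tile_374.npy [ 0.4489 -0.4203]
m_top_red_tile_316.npy [ 0.5482 -0.218 ]
m_top_red_tile_356.npy [ 0.5701 -0.3599]
0.86 [ 0.5722 -0.359 ]
0.78 [ 0.532  -0.2191]
0.76 [ 0.4589 -0.4217]
scene blue 23 [521.   70.9]
scene blue 5 [480.8  78.2]
scene blue 7 [475.7 149.4]
scene green 9 [561.7 195.8]
scene redp 3 [557.9 263.7]
scene tile hsv [17 20 90] [ 13 127 153] tile px [159 116  83] bench [157 115  81]
m_scene_red_tile_225.npy [ 0.4602 -0.402 ]
m_scene_red_tile_220.npy [ 0.5591 -0.2072]
m_scene_red_tile_204.npy [ 0.5805 -0.3474]
0.54 [ 0.5665 -0.3661]
0.53 [ 0.4343 -0.4013]
0.46 [ 0.5384 -0.224 ]
```

```bash
cat > cfg.py <<'E'
from h import *
nest=np.array([.5154,.1216]);yj=np.radians(94.4);jx=np.array([np.cos(yj),np.sin(yj)]);jy=np.array([-jx[1],jx[0]])
tile=np.array([.571,-.361]);yt=np.radians(73.7)
def best(p,yaw,others=()):
    # yaw or yaw+pi, whichever keeps last joint most central
    o=[]
    for a in (yaw,yaw+np.pi):
        q=env.solve_ik(p,down(a))
        if q is not None:o.append((abs(q[6]),a,np.round(q,2)))
    return sorted(o,key=lambda t:t[0])
E
python3 - <<'E'
from cfg import *
for p,z,a in ((tile,.13,yt-np.pi/2),(nest,.15,yj-np.pi/2),(nest-.14*jx,.15,yj),(nest-.215*jx,.04,yj)):
    print(best([*p,z],a))
a=best([*tile,.13],yt-np.pi/2)[0][1]
env.goto([*tile,.13],down(a));env.move_gripper(.08,6)
env.move_l([*tile,.03],v=.15);env.move_l([*tile,.004],v=.05)
s=env.get_state();print(s["force"],s["eef_pos"])
env.move_gripper(.04,7);s=env.get_state();print(s["finger_gap"],s["finger_force"],s["force"],s["clock"])
env.move_l([*tile,.15],v=.12);s=env.get_state();print(s["finger_gap"],s["finger_force"],s["clock"],s["joint_positions"])
c=env.camera("scene");save(c["img"][100:220,150:310],"lift.png",4)
E
```

```text
[(np.float64(0.8282574123733075), np.float64(-0.28448866807507556), array([-0.08,  0.93,  0.97,  1.58, -0.84,  1.09,  0.83])), (np.float64(2.246083289333805), np.float64(2.8571039855147173), array([-0.12,  1.  ,  1.08,  1.58, -0.95,  1.16, -2.25]))]
[(np.float64(0.024157769493397922), np.float64(0.07679448708775061), array([-0.6 ,  0.47,  0.36,  1.95, -0.24,  0.76, -0.02])), (np.float64(2.7282907798697185), np.float64(3.2183871406775437), array([-0.07,  0.47, -0.31,  1.92,  0.2 ,  0.78,  2.73]))]
[(np.float64(1.1329527902163166), np.float64(4.789183467472441), array([-0.56,  0.53,  0.66,  1.97, -0.45,  0.8 , -1.13])), (np.float64(1.692704153169987), np.float64(1.6475908138826472), array([-0.18,  0.45,  0.17,  1.95, -0.11,  0.75,  1.69]))]
[(np.float64(0.835982140380793), np.float64(4.789183467472441), array([-0.33,  0.73,  0.56,  1.97, -0.65,  0.62, -0.84])), (np.float64(1.8023455167654818), np.float64(1.6475908138826472), array([ 0.04,  0.65,  0.06,  1.95, -0.07,  0.54,  1.8 ]))]
[ 0.02559617  0.14703492 -0.3880275 ] [ 0.57092356 -0.36111553  0.00395906]
0.05973245508499608 7.00011700973846 [0.47089571 1.01909979 1.26902729] 7.3083
0.06005295681016124 6.9999663275666535 8.675 [-0.08447569  0.90999332  0.98657747  1.57079304 -0.81974887  1.12152336
  0.81596491]
```

View pics/lift.png

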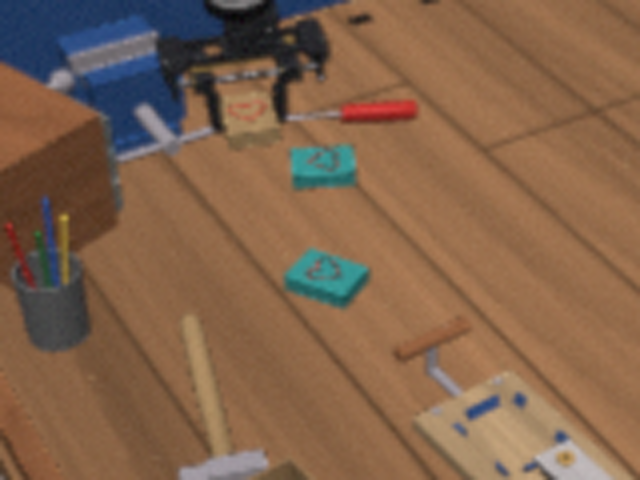

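The tile is held cleanly at crop (248,110), and the neighbours haven't moved. Now I'll set it in the nest, watching the force.

Run:
```python
from cfg import *
a=yj-np.pi/2
env.goto([*nest,.16],down(a));env.move_l([*nest,.042],v=.12)
f0=np.array(env.get_state()["force"]);print(f0.round(2))
for z in np.arange(.039,.0229,-.002):
    env.move_l([*nest,z],v=.03);s=env.get_state();f=np.array(s["force"])-f0
    print(round(z,4),f.round(2),round(s["eef_pos"][2],4),round(s["finger_force"],1))
    if abs(f[2])>4: break
print(s["clock"],s["torque"])
c=env.camera("scene");save(c["img"][160:250,230:350],"place.png",5)
```

```text
[-0.19 -0.03 -1.48]
0.039 [0.29 0.43 1.76] 0.0392 7.0
0.037 [1.12 0.16 0.51] 0.037 7.0
0.035 [0.38 0.5  1.01] 0.0349 7.0
0.033 [0.54 0.35 1.76] 0.0329 7.0
0.031 [ 0.8  -0.63  1.45] 0.0309 7.0
0.029 [ 0.26 -0.44  0.4 ] 0.0289 7.0
0.027 [-0.1   0.36  0.37] 0.0269 7.0
0.025 [0.89 0.03 0.97] 0.0249 7.0
0.023 [-0.45  0.28  4.92] 0.0232 7.0
13.875 [-0.04471915  0.22006153 -0.02790715]
```

View pics/place.png

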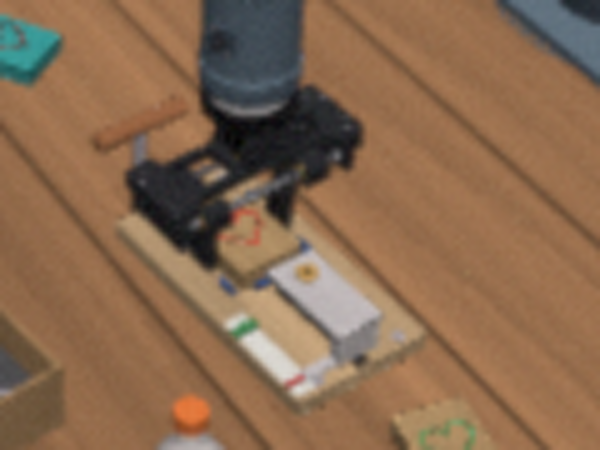

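It touched down at about the expected seated height (TCP 0.023), with the tile between the lips. I'll release, retreat to above the handle, then check.

Run:
```python
from cfg import *
env.move_gripper(.078);print(env.get_state()["finger_gap"])
env.move_l([*nest,.05],v=.06);env.move_l([*nest,.17],v=.2)
h=nest-.14*jx
best_a=yj+np.pi
q=env.goto([*(h-.0*jx),.17],down(best_a))
s=env.get_state();print(s["clock"],s["eef_pos"],s["joint_positions"].round(2) if hasattr(s["joint_positions"],"round") else s["joint_positions"])
a=env.camera("top");b=env.camera("scene");np.savez("top1.npz",**a);np.savez("scene1.npz",**b)
A=cv2.resize(a["img"][180:255,180:280],None,fx=4,fy=4,interpolation=2)
B=cv2.resize(b["img"][165:240,235:335],None,fx=4,fy=4,interpolation=2)
save(np.hstack([A,B]),"after.png")
for n,c in (("top",a),("scene",b)):
    for t in ("pointer","mark_mid","handle","red_tile_center"):
        for d in env.place_of(n,t)[:2]:
            w=ray(c,d["pixel"],dict(pointer=.022,mark_mid=.02,handle=.055).get(t,.031))[:2]-nest
            print(n,t,round(d["score"],2),"jig mm",(1000*np.array([w@jx,w@jy])).round(1))
```

```text
0.0779908125404582
16.925 [ 0.52584937 -0.01753737  0.16935953] [-0.83  0.69  1.09  1.97 -0.75  0.97 -0.85]
top pointer 0.72 jig mm [143.  -50.8]
top mark_mid 0.51 jig mm [ 78.9 -52.6]
top red_tile_center 0.8 jig mm [-519.   114.9]
top red_tile_center 0.69 jig mm [-337.4   -9.7]
scene pointer 0.61 jig mm [156.5 -44.9]
scene handle 0.85 jig mm [-132.2  -12.6]
scene red_tile_center 0.85 jig mm [-10.   -0.9]
scene red_tile_center 0.65 jig mm [-343.2  -23.7]
```

View pics/after.png

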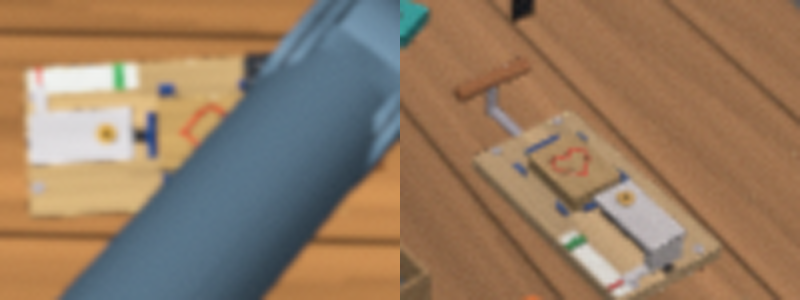

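The scene view shows the tile flat between all the lips at crop (570,160). The red pointer is at its home, and the mark is about 68 mm before it. Next I'll pinch the handle and pull 60 mm, then measure again.

```bash
cat > pm.py <<'E'
from meas import *
from cfg import nest,jx,jy
def look(tag):
    for n,bj in (("top",(180,185,280,245)),("scene",(235,170,335,250))):
        c=env.camera(n);im=c["img"].astype(int);r,g,b=im[...,0],im[...,1],im[...,2];np.savez(f"{n}_{tag}.npz",**c)
        J=np.zeros(r.shape,bool)
        for x in np.arange(40,165,.7):
            for y in np.arange(-63,-36,.7):
                p=proj(c,[*(nest+(x*jx+y*jy)/1000),.021]).round().astype(int);J[p[0],p[1]]=1
        for nm,wt in (("green",np.clip(g-np.maximum(r,b)-8,0,None)),("red",np.clip(r-g-b*0-45,0,None)*(b>g-25))):
            w=wt*J
            if w.sum():
                R_,C=np.nonzero(w);k=w[R_,C];px=((R_*k).sum()/k.sum(),(C*k).sum()/k.sum())
                v=ray(c,px,.021)[:2]-nest;print(n,nm,k.sum(),np.round(px,1),"jig",(1000*np.array([v@jx,v@jy])).round(1),"spread",np.ptp(R_),np.ptp(C))
        for t in ("pointer","mark_mid"):
            for d in env.place_of(n,t)[:1]:
                v=ray(c,d["pixel"],.021)[:2]-nest;print(n,t,round(d["score"],2),(1000*np.array([v@jx,v@jy])).round(1))
E
python3 - <<'E'
from cfg import *
from pm import look
look("home")
h=nest-.142*jx
env.move_gripper(.06,30)
env.move_l([*h,.07],v=.15);env.move_l([*h,.041],v=.06)
s=env.get_state();print(s["force"],s["eef_pos"])
env.move_gripper(.005,30);s=env.get_state();print(s["finger_gap"],s["finger_force"],s["force"])
env.move_l([*(h-.060*jx),.041],v=.06)
s=env.get_state();print(s["finger_gap"],s["finger_force"],s["force"],s["eef_pos"],s["clock"])
look("p60")
a=np.load("top_p60.npz")["img"];b=np.load("scene_p60.npz")["img"]
save(np.hstack([cv2.resize(a[185:240,180:245],(390,330),interpolation=2),cv2.resize(b[190:245,255:320],(390,330),interpolation=2)]),"p60.png")
E
```

```text
top green 928 [198.7 209.3] jig [ 75.6 -52.7] spread 6 4
top red 61 [197.4 189.1] jig [146.1 -61.4] spread 2 2
top pointer 0.83 [161.4 -53.8]
top mark_mid 0.53 [ 84.7 -61. ]
scene green 322 [225.1 278.4] jig [ 71.9 -53.5] spread 3 4
scene red 93 [235.6 288.6] jig [137.9 -54.9] spread 1 3
scene pointer 0.62 [139.4 -50.1]
[-0.61003056  0.19020564  0.68322788] [ 0.52624085 -0.02020573  0.04089618]
0.016741657354170086 29.999777376651764 [-0.16106319 -1.47263005  0.33322084]
0.017352439066108234 29.999750554561615 [-1.16115478  7.50591529  5.71147897] [ 0.53095351 -0.07835651  0.04097751] 21.5083
top green 931 [198.8 209.3] jig [ 75.6 -52.5] spread 6 3
top red 68 [197.1 205.7] jig [ 87.9 -58.9] spread 3 1
top pointer 0.9 [ 94.  -43.1]
top mark_mid 0.47 [ 81.6 -43.8]
scene green 207 [224.9 278. ] jig [ 70.3 -53.9] spread 2 4
scene red 86 [226.6 279. ] jig [ 79.6 -56.3] spread 1 2
scene pointer 0.9 [ 94.8 -53.2]
scene mark_mid 0.53 [ 10.7 -10.6]
```

View pics/p60.png

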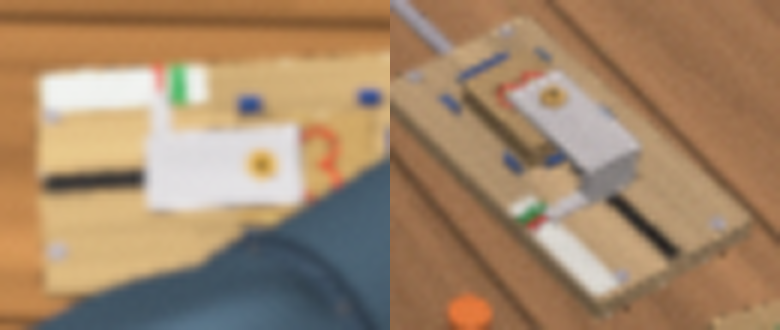

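At 60 mm commanded, the red pointer sits just short of the green mark (top crop red at 160, green at 178), with about 11 mm to go.

Run:
```python
from cfg import *
from pm import look
env.move_l([*(nest-.213*jx),.041],v=.04);env.dwell(.3)
s=env.get_state();print(s["finger_gap"],s["finger_force"],s["force"],s["eef_pos"],s["clock"])
look("p71")
a=np.load("top_p71.npz")["img"];b=np.load("scene_p71.npz")["img"]
save(np.hstack([cv2.resize(a[188:218,180:220],(400,300),interpolation=2),cv2.resize(b[205:235,255:295],(400,300),interpolation=2)]),"p71.png")
```

```text
0.0172896498957996 29.999738931655884 [-1.68934895  9.04954308  6.33660786] [ 0.53181961 -0.08886644  0.04097814] 22.5333
top green 11 [197.5 211. ] jig [ 69.5 -56.4] spread 2 0
top pointer 0.68 [ 78.9 -49.7]
scene green 22 [225.7 279.3] jig [ 76.4 -52.4] spread 2 3
scene red 95 [224.7 277.5] jig [ 68.4 -54.9] spread 1 3
scene pointer 0.69 [ 73.3 -41. ]
```

View pics/p71.png

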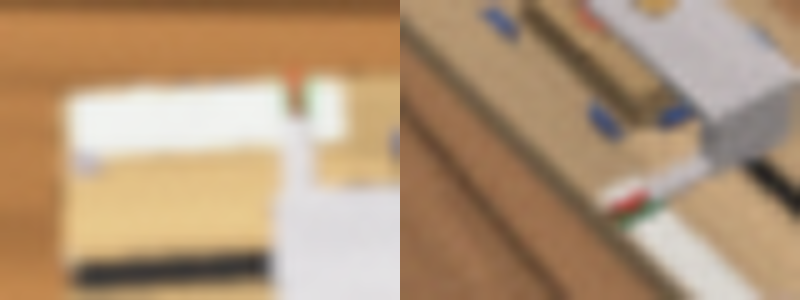

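The pointer now stands over the green: in the top crop, red is at 294 with green showing on both sides (283 to 310), about 1 mm from the middle. The scene view agrees once its parallax is allowed for. The handle is firmly held, so I'm handing in.

```bash
python3 -c "
from workcell import env
print(env.sign_off())"
```

```text
the job is handed in; nothing more can be done
None
```

The red-heart tile lies flat in the nest and has been let go, the T-handle is held out with the red pointer about 1 mm from the middle of the green mark, and the job is handed in at about 23 s.

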